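Change the air supply over to the standby valve

ROBOT

A 7-joint arm with a two-finger parallel gripper is mounted at the origin on a cart in front of the work surface, level with it; the furniture and walls round the work are solid. World frame = base frame: x ahead of the robot, y to its left, z up, the work surface at z = 0. Lengths are in m, angles in rad, forces in N, time in s.
With the tool pointing down it reaches from about 0.4 to 0.85 m from the base axis. Payload 4.5 kg.
Tool frame: the origin (TCP) lies between the finger pads; the fingertips stand 11 mm ahead of it and the grasp point (between the pads) lies 8 mm behind it (tip_extent is the distance from the TCP to the fingertips, in m); z points along the fingers, y is the direction in which the jaws open and shut (so a half turn about z gives the same grasp; the last joint's range is limited). The gripper opens to 88 mm and grips with 3 to 60 N. Pads are 18 mm wide; open, the fingers measure 123 mm over their backs; the gripper's body (75 mm by 187 mm) begins 45 mm behind the grasp point.
Start: joints at [-1.3, 0.689, -0.195, 1.565, 0.157, 0.902, -0.215], TCP at [0.147, 0.608, 0.25] pointing down, gripper open.
Joint ranges: [-3.01, 3.01], [-0.46, 2.08], [-1.47, 1.51], [0.13, 2.56], [-1, 4.14], [0.04, 2.09], [-2.66, 2.66]. Speed limits (rad/s): [2.57, 2.57, 3.14, 3.14, 3.14, 3.14, 3.14].

INTERFACE

Orientations are given as a unit quaternion [w, x, y, z].
In Python, from workcell import * gives the robot as it stands.
- The arm moves only by the tool play_rows, never from a script. Its argument "steps" is a list of rows, each a list of 4 numbers: the shift along the tool's x, y, z in cm, then the turn about the tool's z in rad. A call has 1 to 5 rows; each row is the pose to reach, as a shift and turn from the pose measured when the call began, along the tool's axes at that moment; what a row does not reach only later rows make up. A row lasts 1/10 s, in which the tool goes at most 50 mm and 8.59 degrees, less where a joint would pass 70% of its speed; a pose out of reach is approached as far as the arm can. A call with a gripper value outside its range is refused whole. "claw" is the opening in per cent of the stroke, from 0 (shut) to 100 (fully open), set as the call begins (left out, the last holds). The fingers move at their own pace and stop on an object; "newtons" is the grip in N (left out, the last holds). Time passes only in rows, so rows that repeat a pose let the fingers close. It gives the time, the measured TCP pose, the force and the opening at its end, in the units of the state.
- observe(): the state, without advancing time (a new reading comes with each control period).
- snapshot(name): name is "scene" or "top"; returns a dict with "frame" (400x640x3 uint8, blue, green, red), "intrinsics" (3x3 intrinsics, pixels), "k1" (the pictures are not rectified: a ray, as slopes to the right and down, at radius r is drawn at 1 + k1 r^2 times it, then the intrinsics apply), "R" (3x3) and "t" (3): a world point X has camera coordinates R X + t. Camera axes: x right, y down, z forward; pixel columns grow to the right and rows downward; lengths in m; the calibration is good to about 2 mm. A picture is of the moment at which its call begins. There is no depth.
- finish_job(): hands the job in, once; it reports no verdict.
The state is a dict: "clock": time; "joint_pos": joint angles; "qd": joint speeds; "effort": joint torques, N m; "ee_pos": TCP position; "ee_rot": TCP orientation; "force": force on the tool from outside, world axes, zero at the start; "moment": the same for the moment, N m; "finger_gap": finger opening in m.
Only numpy, scipy, OpenCV 4.12 (cv2) and the standard library are available. Lean on these libraries where they do the work, as an engineer would, in place of code of your own. Each camera call takes 0.05 s, during which the arm holds its last target. There are 200 camera calls.

TASK

Change the air manifold over to its standby line: first turn the red lever fully shut, then slide the lock bolt of the blue-handled valve all the way out towards the front, and then turn the blue lever fully open, each lever hard up to its stop. The two valves must never be open together, and the cup, the bottle and the stud standing round the manifold stay where they are.

Things in the scene. Friction and masses are not known exactly. Their poses are not given: they have to be found in the camera images.
- manifold: grey base plate fixed on the bench, 150 (x) by 250 (y) by 12 mm; origin on the bench, 10 mm behind the plate's centre; x to the back, y left, z up; front (-x) faces the robot. Two like brass valves stand at x = 0, y = -70 and +70 mm; which is on which side varies. Behind: steel pipe along y at x = 46 mm (30 mm thick, top 49 mm) with a round gauge (x 34 to 54 mm, y -118 to -78 mm, top 101 mm)
- main_valve_axis (a point): point on the vertical turning axis of the red-handled main valve, at mid-height of its lever grip, 74 mm above the bench; axes as the manifold's. Under the lever lies the brass valve with its pipe along x (top 53 mm above the bench, 66 mm near the axis)
- main_valve_grip (a point): centre of the red lever's grip, 66 mm from the axis; y points outward along the lever, z up. The grip is a bar 58 mm long (37 to 95 mm from the axis), 16 mm wide, 16 mm high (66 to 82 mm above the bench); a steel strip 14 mm wide joins it to the hub (24 mm diameter, top 85 mm above the bench). Push it from either side, or pinch it from above
- main_valve_lever (a joint): angle of the red lever, rad: 0 = fully shut (across the pipe, pointing to manifold +y), 1.571 = fully open (along the pipe, pointing to the front, manifold -x). Shuts clockwise seen from above. Hard stops at both ends; stays where it is left; friction 0.2 N m (about 3 N at the grip). Starts at 1.25 to 1.57
- standby_valve_axis (a point): the same point of the blue-handled standby valve
- standby_valve_grip (a point): centre of the blue grip of the standby valve's lever, made and measured like the red one
- standby_valve_lever (a joint): angle of the blue lever, rad, same meaning, stops and friction: 0 = shut (pointing to manifold +y), 1.571 = open (to the front). Opens anticlockwise seen from above. Starts shut; the lock bolt blocks it (about 0.1 rad of play) until the bolt is out by about 20 mm
- bolt_knob (a point): centre of the lock bolt's black upright knob: 17 mm diameter, free from 62 to 87 mm above the bench. It stands at the front end of a flat steel bolt (top 58 mm above the bench) along manifold x, 30 mm to +y of the blue valve's axis; bolt home: knob 113 mm in front (-x) of that axis. The bolt's guide, 57 to 85 mm in front of the axis, is 62 mm high. Axes as the manifold's
- lock_bolt (a joint): travel of the lock bolt, m: 0 = home (blue lever locked), 0.040 = fully out at its stop, the knob having moved to the front (manifold -x). Friction about 2 N; stays where it is left. When it is out, the blue lever passes over the guide and behind the knob
- cup: bare aluminium cup, 45 mm diameter, 52 mm high, loose on the bench in front of the manifold; origin at the centre of its underside
- bottle: red bottle with a black pointed cap, 28 mm diameter, 84 mm high, loose on the bench in front of the manifold's right corner; origin at the centre of its underside
- stud: steel stud bolt standing on its head, 18 by 16 mm, 49 mm high, loose on the bench right of the manifold; origin at the centre of its underside

How it is judged:
By the outcome, as a careful person would: the job done as asked, in the order asked, and still so for the second after the job is handed in, with the robot touching nothing.
It also fails if it takes over 61 s, if anything falls off the work surface, if the arm or the gripper's body presses on something with over 40 N, if the wrist force passes 120 N, or if a joint passes its speed limit or range.

## Working session

There is one attempt and no reset: what is moved stays moved. The work goes in short steps, Python scripts to look and compute and a tool call to move; the robot and the scene stay as the last step left them, time stands still between calls to the robot, and variables do not carry over. Pictures are saved under pics/ and viewed, about 8 in all and at most 12, crops included, and the job is handed in when it is done.

Besides the shell and the picture viewer there is one more tool, called after ">>>" as a command line: name --pt "numbers of a row" for each row, then --argument value for the rest. play_rows: Moves the arm, as the interface text tells. Its arguments: {"type":"object","properties":{"steps":{"type":"array","items":{"type":"array","items":{"type":"number"}}},"claw":{"type":"number"},"newtons":{"type":"number"}},"required":["steps"]}

```bash
mkdir -p pics; ls; cat > h.py <<'E'
from workcell import *
import numpy as np, cv2
def snap(name,out,crop=None,scale=1):
    s=snapshot(name); f=s["frame"]
    if crop: r0,r1,c0,c1=crop; f=f[r0:r1,c0:c1]
    f=cv2.resize(f,None,fx=scale,fy=scale,interpolation=cv2.INTER_CUBIC)
    cv2.imwrite("pics/"+out,f); return s
def dist(s): return np.array([s["k1"],0,0,0,0],float)
def ray(s,uv,z):
    K=np.array(s["intrinsics"],float)
    n=cv2.undistortPoints(np.array([[uv]],float),K,dist(s))[0,0]
    R=np.array(s["R"]);t=np.array(s["t"]); c=-R.T@t; d=R.T@np.array([n[0],n[1],1])
    return c+d*(z-c[2])/d[2]
def proj(s,X):
    p,_=cv2.projectPoints(np.array(X,float).reshape(-1,3),cv2.Rodrigues(np.array(s["R"],float))[0],np.array(s["t"],float),np.array(s["intrinsics"],float),dist(s))
    return p[:,0]
E
python3 - <<'E'
from h import *
for n in ("scene","top"):
    s=snap(n,n+"1.png"); R=np.array(s["R"]);print(n,-R.T@np.array(s["t"]),s["k1"],np.array(s["intrinsics"]).tolist())
print(observe())
E
```

```text
pics
scene [-0.19518061 -0.59604756  0.47719649] -0.11634349019881857 [[445.49046744993643, 0.0, 316.2399398564653], [0.0, 445.49046744993643, 201.78021169999687], [0.0, 0.0, 1.0]]
top [ 0.33690802 -0.23924264  0.93255091] -0.07587638516569044 [[395.70632634153174, 0.0, 318.31046209492274], [0.0, 395.70632634153174, 196.43007688257507], [0.0, 0.0, 1.0]]
{'clock': 0.1, 'joint_pos': array([-1.30020473,  0.6899018 , -0.19452437,  1.56622605,  0.15731019,
        0.90250833, -0.21508119]), 'qd': array([ 0.00105877, -0.0028853 ,  0.0014203 , -0.00409263, -0.00080234,
       -0.00245561,  0.00108371]), 'effort': array([-3.19593106e-03, -5.28498924e+01, -1.27181869e+00, -1.53838760e+01,
       -5.26140479e-02,  1.92479187e-03,  5.43759666e-05]), 'ee_pos': array([0.14652905, 0.60701837, 0.24899301]), 'ee_rot': array([-3.45310185e-05,  1.18068194e-01,  9.93005146e-01, -8.24938479e-04]), 'force': array([0.60324716, 0.24969102, 0.81525668]), 'moment': array([-0.05100253,  0.02843238, -0.01647967]), 'finger_gap': 0.08778502183273}
```

View pics/scene1.png

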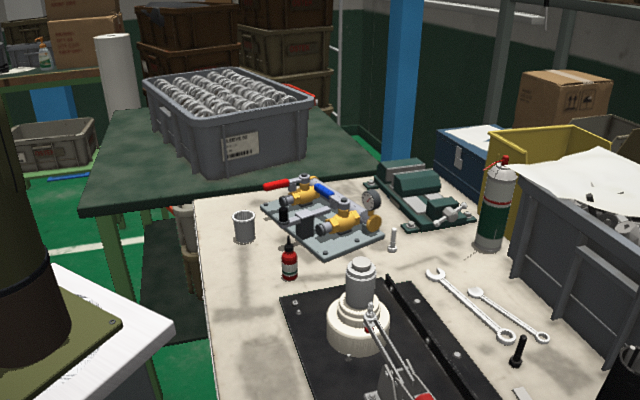

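View pics/top1.png

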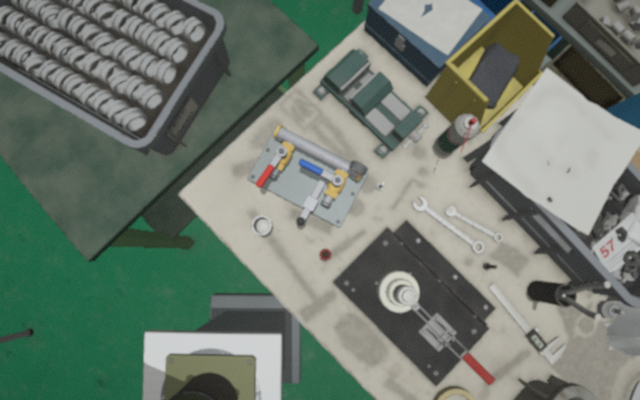

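```bash
python3 - <<'E'
from h import *
s=snap("top","top2.png",(115,265,235,395),4)
for uv in [(210,385),(320,196),(280,140),(340,220)]: print(uv,ray(s,uv,0))
s=snap("scene","scene2.png",(150,290,220,410),4)
E
```

```text
(210, 385) [0.03464891 0.00101476 0.        ]
(320, 196) [ 0.47071911 -0.24779664  0.        ]
(280, 140) [ 0.60792855 -0.14993054  0.        ]
(340, 220) [ 0.41368434 -0.29525842  0.        ]
```

View pics/top2.png

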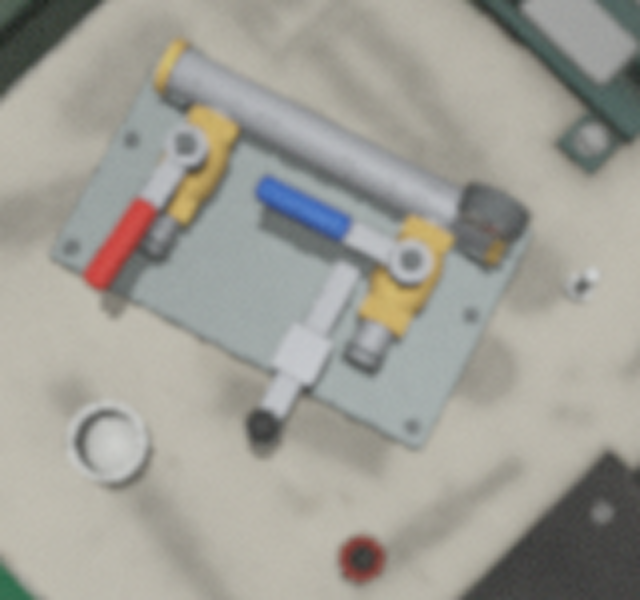

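View pics/scene2.png

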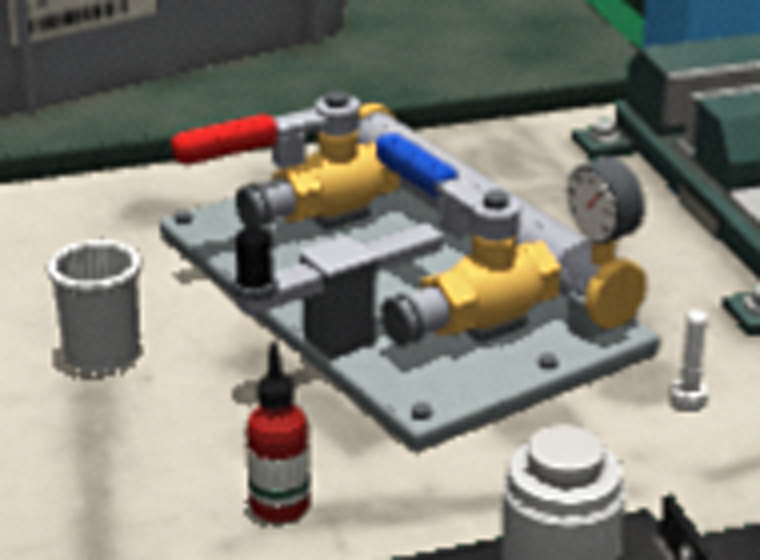

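```bash
python3 - <<'E'
from h import *
s=snapshot("top")
P={}
for n,uv,z in [("redhub",(185,145),.085),("bluehub",(411,262),.085),("cornR",(418,447),.012),("cornL",(52,258),.012),("knob",(263,425),.087),("redtip",(97,280),.074),("redstart",(147,210),.074),("bluetip",(264,190),.074),("cup",(110,443),.052),("bottle",(362,560),.07),("stud",(583,285),.049)]:
    P[n]=ray(s,((uv[0]+.5)/4-.5+235,(uv[1]+.5)/4-.5+115),z)
    print(n,P[n].round(4))
d=(P["redhub"]-P["bluehub"])[:2];print("dist",np.hypot(*d))
y=d/np.hypot(*d);x=np.array([y[1],-y[0]]);print("yaw",np.arctan2(x[1],x[0]))
d2=(P["cornL"]-P["cornR"])[:2];print(np.hypot(*d2),np.arctan2(-d2[0],d2[1]))
o=(P["redhub"]+P["bluehub"])[:2]/2;print("origin",o)
for n in P: print(n,((P[n][:2]-o)@x*1e3).round(1),((P[n][:2]-o)@y*1e3).round(1))
E
```

```text
redhub [ 0.5585 -0.1605  0.085 ]
bluehub [ 0.4936 -0.2847  0.085 ]
cornR [ 0.3978 -0.2925  0.012 ]
cornL [ 0.5085 -0.0761  0.012 ]
knob [ 0.4042 -0.2052  0.087 ]
redtip [ 0.4847 -0.1124  0.074 ]
redstart [ 0.5242 -0.1391  0.074 ]
bluetip [ 0.5359 -0.2038  0.074 ]
cup [ 0.3965 -0.1187  0.052 ]
bottle [ 0.3328 -0.2587  0.07  ]
stud [ 0.4876 -0.3843  0.049 ]
dist 0.14013480270146822
yaw -0.4810108109337986
0.2429941383486601 -0.4729236161179498
origin [ 0.5260553  -0.22260721]
redhub 0.0 70.1
bluehub 0.0 -70.1
cornR -81.4 -121.3
cornL -83.3 121.7
knob -116.0 -40.9
redtip -87.6 78.6
redstart -40.3 73.2
bluetip -0.0 21.2
cup -162.9 32.2
bottle -154.6 -121.4
stud 40.7 -161.2
```

```bash
python3 - <<'E'
from h import *
a=snapshot("top"); b=snapshot("scene")
def tri(u,v):
    A=[]
    out=[]
    for s,p in ((a,u),(b,v)):
        c=ray(s,p,0); C=-np.array(s["R"]).T@np.array(s["t"]); d=(c-C)/np.linalg.norm(c-C); A.append((C,d))
    M=sum(np.eye(3)-np.outer(d,d) for C,d in A); r=sum((np.eye(3)-np.outer(d,d))@C for C,d in A)
    X=np.linalg.solve(M,r); return X.round(3),[np.linalg.norm((np.eye(3)-np.outer(d,d))@(X-C)).round(3) for C,d in A]
print("rim near",tri((142,148),(190,121)))
print("rim right",tri((224,30),(314,100)))
print("table corner",tri((92,258),(80,207)))
print("table R corner",tri((317,48),(380,165)))
x=np.array([.887,-.462]);y=np.array([.462,.887]);o=np.array([.5261,-.2226]);P=observe()["ee_pos"][:2]
E
```

```text
rim near (array([0.538, 0.12 , 0.165]), [np.float64(0.008), np.float64(0.008)])
rim right (array([ 0.801, -0.048,  0.172]), [np.float64(0.006), np.float64(0.006)])
table corner (array([ 0.317,  0.298, -0.   ]), [np.float64(0.002), np.float64(0.002)])
table R corner (array([ 0.842, -0.235,  0.013]), [np.float64(0.004), np.float64(0.004)])
```

```bash
cat >> h.py <<'E'
from scipy.spatial.transform import Rotation as Ro
O=np.array([.5261,-.2226]); YAW=-.478
MX=np.array([np.cos(YAW),np.sin(YAW)]); MY=np.array([-MX[1],MX[0]])
def w(mx,my,z): return np.r_[O+MX*mx/1e3+MY*my/1e3,z]
def plan(targets):
    o=observe(); q=o["ee_rot"]; R=Ro.from_quat([q[1],q[2],q[3],q[0]]).as_matrix()
    ty=R[:,1]; turn=-(np.arctan2(MY[1],MY[0])-np.arctan2(ty[1],ty[0]))
    turn=(turn+np.pi/2)%np.pi-np.pi/2
    d=o["ee_pos"][:2]-O
    print("t",round(o["clock"],2),"man",(1e3*d@MX).round(1),(1e3*d@MY).round(1),"z",o["ee_pos"][2].round(4),"F",o["force"].round(1),"turn",turn.round(3),"gap",round(o["finger_gap"],4))
    for X in targets: print((100*R.T@(np.array(X)-o["ee_pos"])).round(2))
E
python3 - <<'E'
from h import *
plan([(.42,.2,.25),w(-62,38,.25),w(-62,38,.15)])
E
```

```text
t 0.35 man -718.8 562.4 z 0.2496 F [-0.7 -0.9 -0.1] turn 0.241 gap 0.088
[-3.614e+01 -3.319e+01 -3.000e-02]
[-5.125e+01 -6.662e+01 -2.000e-02]
[-51.25 -66.61   9.98]
```

>>> play_rows --pt "-36 -33 0 0" --pt "-36 -33 0 0" --pt "-36 -33 0 0" --pt "-36 -33 0 0" --pt "-36 -33 0 0" --claw 0 --newtons 20

```text
clock: 0.85
ee_pos: [0.287, 0.3985, 0.2499]
ee_rot: [0.0, 0.118, 0.993, 0.0]
force: [0.6, -0.1, 0.4]
finger_gap: 0.0508
```

```bash
python3 -c "
from h import *
plan([(.42,.2,.25),w(-62,38,.25)])"
```

```text
t 0.85 man -498.0 441.5 z 0.2499 F [ 0.6 -0.1  0.4] turn 0.242 gap 0.0508
[-1.758e+01 -1.618e+01 -1.000e-02]
[-32.68 -49.6   -0.  ]
```

>>> play_rows --pt "-18 -17 0 0" --pt "-18 -17 0 0" --pt "-18 -17 0 0" --pt "-18 -17 0 0" --pt "-18 -17 0 0"

```text
clock: 1.35
ee_pos: [0.4232, 0.1893, 0.2502]
ee_rot: [0.001, 0.118, 0.993, 0.0]
force: [0.5, 0.5, -0.1]
finger_gap: 0.01
```

>>> play_rows --pt "-15 -33 0 0" --pt "-15 -33 0 0" --pt "-15 -33 0 0" --pt "-15 -33 0 0" --pt "-15 -33 0 0"

```text
clock: 1.85
ee_pos: [0.4702, -0.0564, 0.2503]
ee_rot: [0.001, 0.118, 0.993, 0.0]
force: [1.0, 0.6, -0.2]
finger_gap: 0.0003
```

```bash
python3 -c "
from h import *
plan([w(-62,38,.25),w(-62,38,.15)])"
```

```text
t 1.85 man -126.1 121.9 z 0.2503 F [ 1.   0.6 -0.2] turn 0.242 gap 0.0003
[-4.22 -9.68  0.03]
[-4.2  -9.69 10.03]
```

Position and turn above the manifold, then look.

>>> play_rows --pt "-4.2 -9.7 0 0.242" --pt "-4.2 -9.7 0 0.242" --pt "-4.2 -9.7 4 0.242" --pt "-4.2 -9.7 9 0.242" --pt "-4.2 -9.7 10 0.242"

```text
clock: 2.35
ee_pos: [0.4856, -0.1604, 0.1466]
ee_rot: [-0.003, 0.237, 0.971, 0.0]
force: [0.4, 0.7, 0.8]
finger_gap: 0.0002
```

```bash
python3 -c "
from h import *
plan([w(-62,38,.081)])
s=snap('scene','scene3.png',(110,260,200,400),4)
snap('top','top3.png')
print(observe()['joint_pos'].round(2))"
```

```text
t 2.35 man -64.6 36.6 z 0.1466 F [0.4 0.7 0.8] turn -0.001 gap 0.0002
[-0.3   0.15  6.55]
[ 0.33  0.71 -0.17  1.99  0.25  0.47  1.07]
```

View pics/scene3.png

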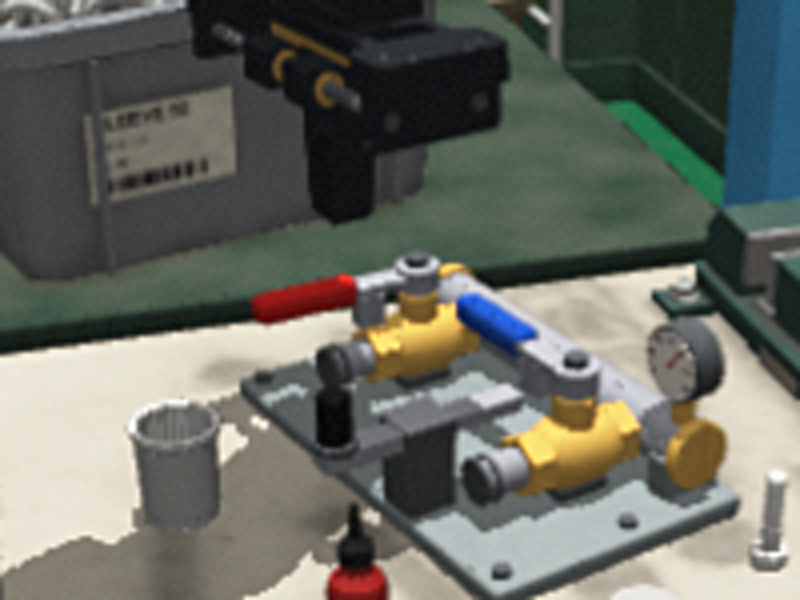

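>>> play_rows --pt "-0.3 0.1 3 0" --pt "-0.3 0.1 5 0" --pt "-0.3 0.1 6.5 0" --pt "-0.3 0.1 6.7 0" --pt "-0.3 0.1 6.7 0"

```text
clock: 2.95
ee_pos: [0.4918, -0.16, 0.0839]
ee_rot: [0.0, 0.236, 0.972, 0.001]
force: [0.2, 0.5, 0.3]
finger_gap: 0.0008
```

```bash
python3 -c "
from h import *
plan([w(*p,.080) for p in [(-65.7,54.1),(-67.8,73.4),(-63.2,94),(-51,112.8),(-35.6,124.9),(-17,132),(-12,132)]])"
```

```text
t 2.95 man -59.3 39.8 z 0.0839 F [0.2 0.5 0.3] turn 0.001 gap 0.0008
[0.64 1.43 0.39]
[0.85 3.36 0.4 ]
[0.39 5.42 0.4 ]
[-0.84  7.3   0.4 ]
[-2.38  8.51  0.4 ]
[-4.24  9.22  0.4 ]
[-4.74  9.22  0.4 ]
```

>>> play_rows --pt "0.6 0.5 0.4 0" --pt "0.6 1.4 0.4 0" --pt "0.7 2.4 0.4 0" --pt "0.8 3.4 0.4 0" --pt "0.8 3.4 0.4 0"

```text
clock: 3.45
ee_pos: [0.5013, -0.125, 0.0804]
ee_rot: [0.001, 0.235, 0.972, 0.001]
force: [-1.4, -0.4, 0.3]
finger_gap: 0.0005
```

```bash
python3 -c "
from h import *
plan([w(*p,.080) for p in [(-63.2,94),(-51,112.8),(-35.6,124.9),(-17,132),(-12,132)]])"
```

```text
t 3.45 man -67.0 75.2 z 0.0804 F [-1.4 -0.4  0.3] turn 0.003 gap 0.0005
[-0.38  1.87  0.05]
[-1.61  3.75  0.05]
[-3.15  4.96  0.06]
[-5.01  5.66  0.06]
[-5.51  5.66  0.06]
```

>>> play_rows --pt "-0.2 1.0 0 0" --pt "-0.4 1.9 0 0" --pt "-1.0 2.8 0 0" --pt "-1.6 3.7 0 0" --pt "-1.6 3.7 0 0"

```text
clock: 3.95
ee_pos: [0.5341, -0.0976, 0.0804]
ee_rot: [0.002, 0.234, 0.972, 0.002]
force: [-1.1, 0.0, -0.1]
finger_gap: 0.0006
```

```bash
python3 -c "
from h import *
plan([w(*p,.080) for p in [(-35.6,124.9),(-17,132),(-12,132)]])"
```

```text
t 3.95 man -50.4 114.6 z 0.0804 F [-1.1  0.  -0.1] turn 0.005 gap 0.0006
[-1.49  1.02  0.05]
[-3.35  1.72  0.06]
[-3.85  1.72  0.06]
```

>>> play_rows --pt "-0.7 0.5 0 0" --pt "-1.5 1.0 0 0" --pt "-2.4 1.4 0 0" --pt "-3.4 1.7 0 0" --pt "-3.4 1.7 0 0"

```text
clock: 4.45
ee_pos: [0.5711, -0.0971, 0.0801]
ee_rot: [-0.001, 0.234, 0.972, 0.002]
force: [-5.4, 0.4, 2.1]
finger_gap: 0.0001
```

```bash
python3 -c "
from h import *
plan([w(*p,.080) for p in [(-17,132),(-12,132)]])
snap('scene','scene4.png',(110,260,200,400),4)"
```

```text
t 4.45 man -17.8 132.1 z 0.0801 F [-5.4  0.4  2.1] turn 0.005 gap 0.0001
[-0.08 -0.01  0.01]
[-0.58 -0.01  0.01]
```

View pics/scene4.png

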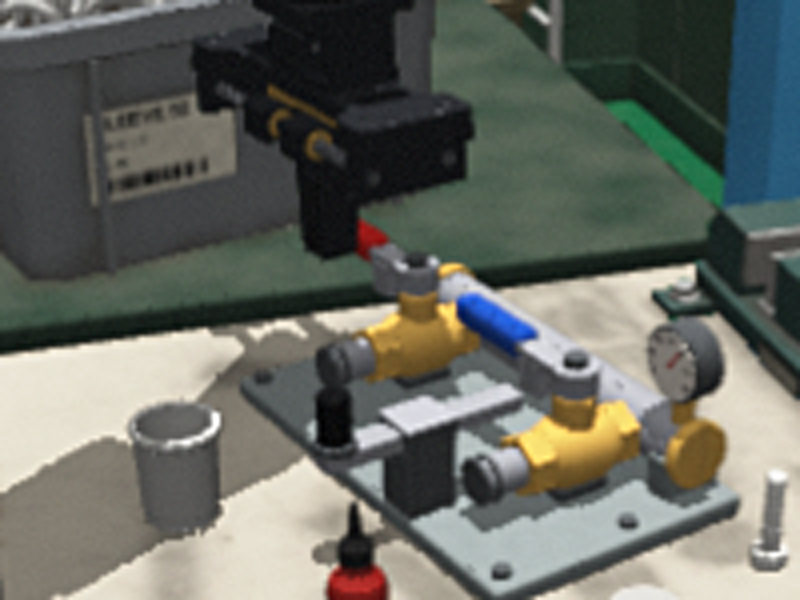

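>>> play_rows --pt "-0.3 0 0 0" --pt "-0.6 0 0 0" --pt "-0.9 0 0 0" --pt "-0.9 0 0 0"

```text
clock: 4.9
ee_pos: [0.5715, -0.0973, 0.0797]
ee_rot: [-0.009, 0.234, 0.972, 0.002]
force: [-18.9, 5.6, 15.3]
finger_gap: 0.0008
```

```bash
python3 -c "
from h import *
plan([w(-12,132,.080)])"
```

```text
t 4.9 man -17.4 132.1 z 0.0797 F [-18.9   5.6  15.3] turn 0.007 gap 0.0008
[-0.54 -0.02 -0.04]
```

>>> play_rows --pt "1.5 0 0 0" --pt "2 0 -3 0" --pt "2 0 -7 0" --pt "4 -5 -7 0" --pt "6 -10 -7 0"

```text
clock: 5.4
ee_pos: [0.484, -0.1539, 0.1526]
ee_rot: [-0.004, 0.231, 0.973, 0.003]
force: [-0.7, -1.4, -0.9]
finger_gap: 0.0004
```

```bash
python3 -c "
from h import *
plan([w(-85,-40.5,.15),w(-85,-40.5,.08)])"
```

```text
t 5.4 man -69.0 41.6 z 0.1526 F [-0.7 -1.4 -0.9] turn 0.011 gap 0.0004
[ 1.68 -8.19  0.24]
[ 1.61 -8.22  7.24]
```

>>> play_rows --pt "1.6 -5 0 0.01" --pt "1.6 -8.2 0 0.01" --pt "1.6 -8.2 2 0.01" --pt "1.6 -8.2 2 0.01"

```text
clock: 5.8
ee_pos: [0.434, -0.2205, 0.1317]
ee_rot: [-0.003, 0.237, 0.971, 0.004]
force: [-0.0, 0.8, -0.4]
finger_gap: 0.0003
```

```bash
python3 -c "
from h import *
plan([w(-85,-40.5,.08)])
snap('scene','scene5.png',(110,260,200,400),4)
s=snap('top','top5.png',(130,240,235,395),5)"
```

```text
t 5.8 man -82.8 -40.5 z 0.1317 F [-0.   0.8 -0.4] turn -0.001 gap 0.0003
[ 0.18 -0.03  5.17]
```

View pics/scene5.png

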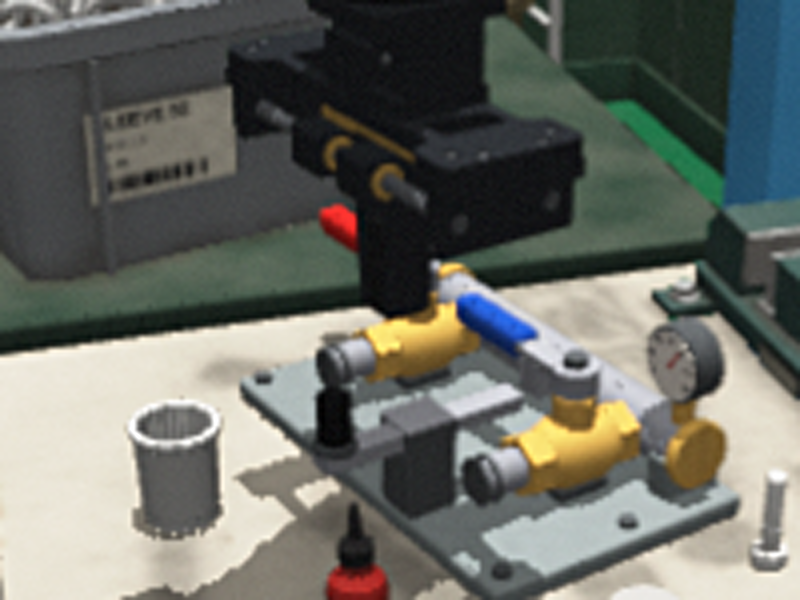

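>>> play_rows --pt "0.1 0 2 0" --pt "0.1 0 4 0" --pt "0.1 0 5.1 0" --pt "0.1 0 5.1 0"

```text
clock: 6.3
ee_pos: [0.4344, -0.217, 0.0811]
ee_rot: [-0.003, 0.235, 0.972, 0.004]
force: [0.1, -0.3, 0.6]
finger_gap: 0.0002
```

>>> play_rows --pt "0.8 0 0 0" --pt "1.6 0 0 0" --pt "2.4 0 0 0" --pt "3.2 0 0 0" --pt "3.2 0 0 0"

```text
clock: 6.8
ee_pos: [0.4047, -0.2017, 0.0817]
ee_rot: [-0.004, 0.234, 0.972, 0.004]
force: [-0.9, 0.4, -0.4]
finger_gap: 0.0003
```

```bash
python3 -c "
from h import *
plan([w(-134,-40.5,.08)])"
```

```text
t 6.8 man -117.4 -37.3 z 0.0817 F [-0.9  0.4 -0.4] turn 0.005 gap 0.0003
[ 1.66 -0.31  0.19]
```

>>> play_rows --pt "0.8 -0.2 0.1 0" --pt "1.6 -0.2 0.1 0" --pt "2.2 -0.2 0.1 0" --pt "2.6 -0.2 0.1 0" --pt "2.6 -0.2 0.1 0"

```text
clock: 7.3
ee_pos: [0.3875, -0.1949, 0.0813]
ee_rot: [0.004, 0.235, 0.972, 0.004]
force: [11.4, -8.0, -5.1]
finger_gap: 0.0006
```

```bash
python3 -c "
from h import *
plan([w(-134,-40.5,.08)])
snap('scene','scene6.png',(110,260,200,400),4)"
```

```text
t 7.3 man -135.8 -39.2 z 0.0813 F [11.4 -8.  -5.1] turn 0.003 gap 0.0006
[-0.18 -0.13  0.13]
```

View pics/scene6.png

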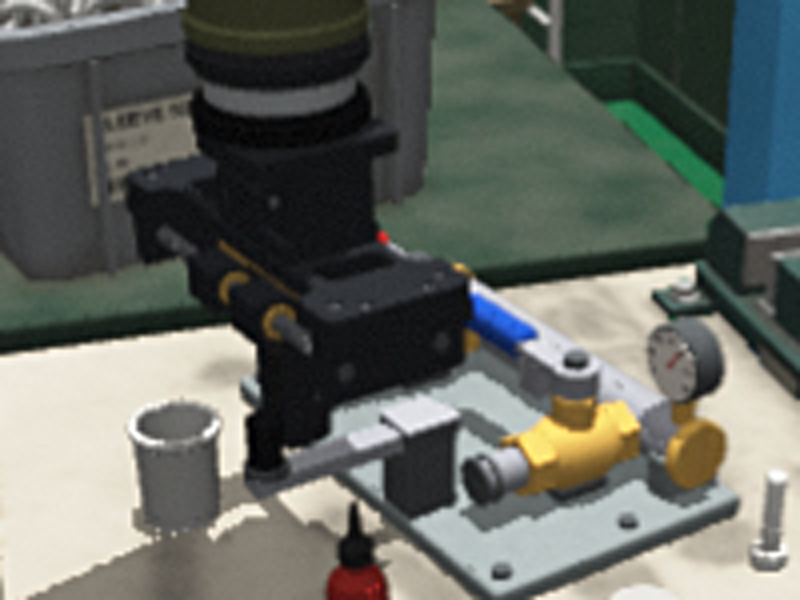

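>>> play_rows --pt "-1.5 0 0 0" --pt "-2 0 -3 0" --pt "-2 0 -7 0" --pt "-6 0 -7 0" --pt "-10 2 -7 0"

```text
clock: 7.85
ee_pos: [0.4819, -0.2265, 0.153]
ee_rot: [0.002, 0.238, 0.971, 0.002]
force: [1.0, -0.6, 0.7]
finger_gap: 0.0006
```

```bash
python3 -c "
from h import *
plan([w(29,-8,.15),w(29,-8,.08)])"
```

```text
t 7.85 man -37.4 -23.8 z 0.153 F [ 1.  -0.6  0.7] turn -0.002 gap 0.0006
[-6.64  1.59  0.33]
[-6.62  1.56  7.33]
```

>>> play_rows --pt "-4 1 0 0" --pt "-6.6 1.6 0 0" --pt "-6.6 1.6 0.5 0" --pt "-6.6 1.6 2 0" --pt "-6.6 1.6 3 0"

```text
clock: 8.35
ee_pos: [0.545, -0.2423, 0.1216]
ee_rot: [-0.001, 0.238, 0.971, 0.002]
force: [-0.2, 0.4, 0.5]
finger_gap: 0.0006
```

```bash
python3 -c "
from h import *
plan([w(29,-8,.15),w(29,-8,.08)])
snap('top','top7.png',(130,240,235,395),5)
snap('scene','scene7.png',(110,260,200,400),4)"
```

```text
t 8.35 man 25.8 -8.8 z 0.1216 F [-0.2  0.4  0.5] turn -0.002 gap 0.0006
[-0.31  0.09 -2.84]
[-0.33  0.07  4.16]
```

View pics/scene7.png

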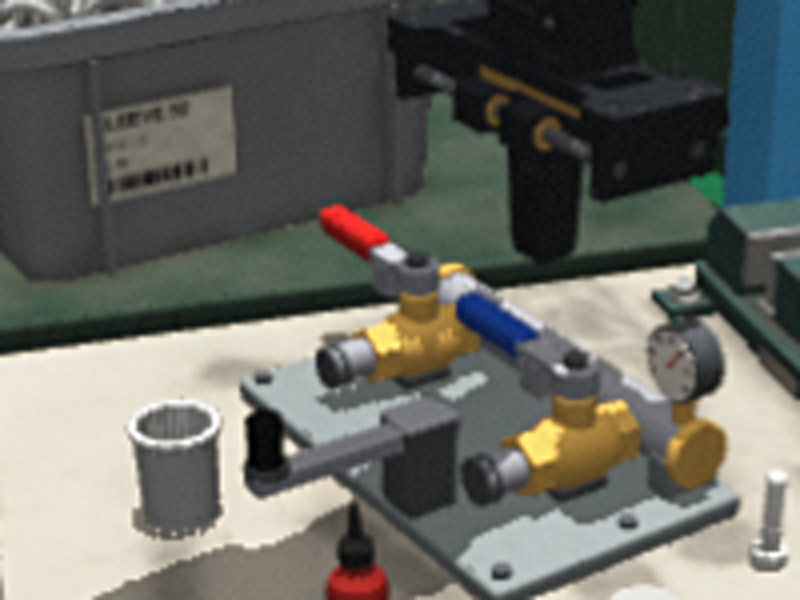

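>>> play_rows --pt "-0.5 0.1 1 0" --pt "-0.5 0.1 3 0" --pt "-0.5 0.1 4.1 0" --pt "-0.4 0.1 4.1 0"

```text
clock: 8.85
ee_pos: [0.5476, -0.2425, 0.0786]
ee_rot: [-0.003, 0.238, 0.971, 0.002]
force: [-0.0, 0.1, 0.8]
finger_gap: 0.0005
```

```bash
python3 -c "
from h import *
plan([w(*p,.08) for p in [(17,-8),(2.5,-4.4),(-14.1,-4.5),(-31.5,-10)]])"
```

```text
t 8.85 man 28.3 -7.7 z 0.0786 F [-0.   0.1  0.8] turn -0.002 gap 0.0005
[ 1.13 -0.03 -0.13]
[ 2.58  0.33 -0.12]
[ 4.24  0.32 -0.11]
[ 5.98 -0.24 -0.1 ]
```

>>> play_rows --pt "0.8 0 -0.1 0" --pt "1.6 0.1 -0.1 0" --pt "2.5 0.3 -0.1 0" --pt "3.4 0.3 -0.1 0" --pt "4.2 0.3 -0.1 0"

```text
clock: 9.35
ee_pos: [0.514, -0.2219, 0.0815]
ee_rot: [0.001, 0.238, 0.971, 0.001]
force: [5.5, -3.3, -0.3]
finger_gap: 0.0007
```

```bash
python3 -c "
from h import *
plan([w(*p,.08) for p in [(-14.1,-4.5),(-31.5,-10),(-47.8,-21.9),(-58.4,-36.2),(-62,-44.5)]])"
```

```text
t 9.35 man -11.1 -4.9 z 0.0815 F [ 5.5 -3.3 -0.3] turn -0.003 gap 0.0007
[0.3  0.04 0.15]
[ 2.04 -0.51  0.15]
[ 3.66 -1.71  0.15]
[ 4.72 -3.14  0.14]
[ 5.08 -3.97  0.14]
```

>>> play_rows --pt "0.8 -0.1 0.1 0" --pt "1.4 -0.3 0.1 0" --pt "2.0 -0.5 0.1 0" --pt "2.8 -1.1 0.1 0" --pt "3.6 -1.7 0.1 0"

```text
clock: 9.85
ee_pos: [0.4752, -0.2197, 0.0811]
ee_rot: [0.002, 0.238, 0.971, 0.002]
force: [4.4, -0.4, 0.9]
finger_gap: 0.0007
```

```bash
python3 -c "
from h import *
plan([w(*p,.08) for p in [(-47.8,-21.9),(-58.4,-36.2),(-62,-44.5)]])"
```

```text
t 9.85 man -46.5 -20.8 z 0.0811 F [ 4.4 -0.4  0.9] turn -0.002 gap 0.0007
[ 0.13 -0.11  0.11]
[ 1.19 -1.54  0.1 ]
[ 1.55 -2.37  0.09]
```

>>> play_rows --pt "0.6 -0.7 0.1 0" --pt "1.1 -1.4 0.1 0" --pt "1.4 -2.0 0.1 0" --pt "1.5 -2.6 0.1 0" --pt "1.5 -2.8 0.1 0"

```text
clock: 10.35
ee_pos: [0.4486, -0.2361, 0.0798]
ee_rot: [0.002, 0.237, 0.971, 0.003]
force: [4.6, 8.3, 3.5]
finger_gap: 0.0002
```

```bash
python3 -c "
from h import *
plan([w(-62,-44.5,.08)])"
```

```text
t 10.35 man -62.6 -47.6 z 0.0798 F [4.6 8.3 3.5] turn -0.001 gap 0.0002
[-0.06  0.31 -0.02]
```

>>> play_rows --pt "0 -0.4 0 0" --pt "0 -0.7 0 0" --pt "0 -0.9 0 0" --pt "0 -0.9 0 0"

```text
clock: 10.75
ee_pos: [0.4482, -0.2364, 0.0799]
ee_rot: [0.003, 0.233, 0.972, 0.008]
force: [8.4, 17.0, 3.8]
finger_gap: 0.0004
```

```bash
python3 -c "
from h import *
plan([])"
```

```text
t 10.75 man -62.8 -48.0 z 0.0799 F [ 8.4 17.   3.8] turn 0.008 gap 0.0004
```

>>> play_rows --pt "0 1.5 0 0" --pt "0 2 -3 0" --pt "0 2 -7 0" --pt "0 2 -12 0" --pt "0 2 -12 0"

```text
clock: 11.25
ee_pos: [0.4565, -0.2221, 0.2046]
ee_rot: [0.006, 0.234, 0.972, 0.007]
force: [0.9, -0.4, -0.2]
finger_gap: 0.0003
```

>>> play_rows --pt "3 5 0 0" --pt "6 10 0 0" --pt "7 15 0 0" --pt "8 20 0 0" --pt "8 22 0 0"

```text
clock: 11.75
ee_pos: [0.4831, 0.0123, 0.2068]
ee_rot: [0.004, 0.233, 0.972, 0.006]
force: [1.3, 0.7, 0.1]
finger_gap: 0.0002
```

```bash
python3 - <<'E'
from h import *
plan([])
s=snap("top","top8.png",(115,265,235,395),4)
snap('scene','scene8.png',(110,290,200,400),3)
E
```

```text
t 11.75 man -146.2 188.8 z 0.2068 F [1.3 0.7 0.1] turn 0.007 gap 0.0002
```

View pics/top8.png

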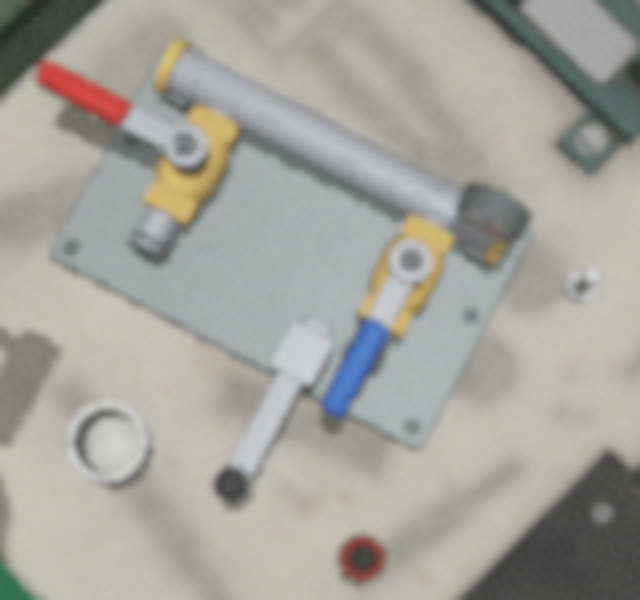

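View pics/scene8.png

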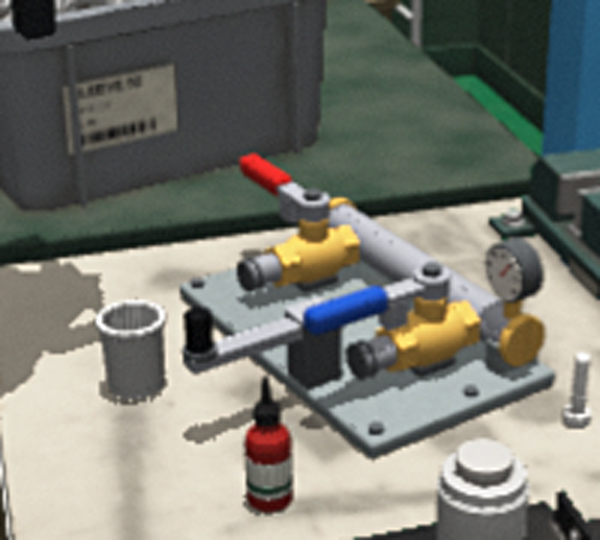

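```bash
python3 - <<'E'
from h import *
s=snapshot("top")
g=lambda uv,z: ray(s,((uv[0]+.5)/4-.5+235,(uv[1]+.5)/4-.5+115),z)[:2]
for n,h,t in [("red",(185,145),(46,72)),("blue",(411,262),(335,410))]:
    d=g(t,.078)-g(h,.085); print(n,np.hypot(*d).round(3),"theta",np.arctan2(-d@MX,d@MY).round(3))
k=g((232,486),.087)-O; print("knob",(1e3*k@MX).round(1),(1e3*k@MY).round(1))
print(np.abs(observe()["qd"]).max())
# colour fit of grip axes
f=s["frame"].astype(int); B,G,Rr=f[...,0],f[...,1],f[...,2]
for n,m,h in [("red",(Rr-np.maximum(B,G)>60),(185,145)),("blue",(B-np.maximum(Rr,G)>40),(411,262))]:
    v,u=np.nonzero(m[115:230,235:360]); c=ray(s,(u.mean()+235,v.mean()+115),.08)[:2]
    d=c-g(h,.085); print(n,len(u),np.hypot(*d).round(4),"theta",np.arctan2(-d@MX,d@MY).round(3))
E
```

```text
red 0.091 theta -0.025
blue 0.09 theta 1.577
knob -152.6 -41.3
0.06113716531675503
red 157 0.0662 theta -0.015
blue 163 0.0648 theta 1.558
```

```bash
python3 - <<'E'
from h import *
s=snapshot("top"); a=cv2.imread("pics/top1.png"); b=s["frame"]
for n,im,(u0,v0) in [("start",a,(300.5,221)),("now",b,(292.7,236.3))]:
    g=im.max(axis=2).astype(float); u0,v0=int(round(u0)),int(round(v0)); w_=g[v0-6:v0+7,u0-6:u0+7]
    wt=np.clip(85-w_,0,None); vv,uu=np.mgrid[v0-6:v0+7,u0-6:u0+7]; p=((wt*uu).sum()/wt.sum(),(wt*vv).sum()/wt.sum())
    k=ray(s,p,.082)[:2]-O; print(n,np.round(p,2),(1e3*k@MX).round(1),(1e3*k@MY).round(1),int((wt>0).sum()))
# scene view: predicted pixels of knob top centre for travel 0, .036,.040
q=snapshot("scene")
for t in (0,.036,.040): print(t,proj(q,[w(-113-1e3*t,-40,.087)]).round(1))
for n,im in [("start",cv2.imread("pics/scene1.png")),("now",q["frame"])]:
    g=im.max(axis=2); r=g[200:235,258:292]<50; v,u=np.nonzero(r); 
    nl,lab,st,ce=cv2.connectedComponentsWithStats(r.astype(np.uint8)); print(n,[(st[i].tolist(),ce[i].round(1).tolist()) for i in range(1,nl) if st[i][4]>15])
E
```

```text
start [300.24 221.66] -117.6 -40.8 44
now [292.52 236.03] -152.5 -40.6 33
0 [[284.4 206.9]]
0.036 [[267.1 212.4]]
0.04 [[265.2 213. ]]
start [([21, 0, 9, 22, 155], [24.9, 11.7])]
now [([21, 0, 9, 7, 32], [24.2, 3.0]), ([4, 12, 9, 16, 124], [7.7, 19.8])]
```

The knob travel reads 35–37 mm in the pictures, although the push ended hard at 14 N. I'll press the bolt against its stop once more to check.

>>> play_rows --pt "-1 -5 0 0" --pt "-2 -10 0 0" --pt "-2.2 -15 1 0" --pt "-2.3 -20 4 0" --pt "-2.3 -22.6 5 0"

```text
clock: 12.5
ee_pos: [0.3972, -0.2069, 0.1529]
ee_rot: [0.003, 0.238, 0.971, 0.005]
force: [-1.0, -0.9, 0.5]
finger_gap: 0.0005
```

```bash
python3 -c "
from h import *
plan([w(-125,-38,.15),w(-125,-38,.08)])"
```

```text
t 12.5 man -121.6 -45.4 z 0.1529 F [-1.  -0.9  0.5] turn -0.002 gap 0.0005
[0.34 0.73 0.3 ]
[0.36 0.66 7.3 ]
```

>>> play_rows --pt "0 0.7 0 0" --pt "0.1 0.7 2 0" --pt "0.1 0.7 5 0" --pt "0.1 0.7 7.2 0" --pt "0.1 0.7 7.2 0"

```text
clock: 13.0
ee_pos: [0.3977, -0.1998, 0.0792]
ee_rot: [-0.0, 0.238, 0.971, 0.004]
force: [-0.5, -0.1, -0.1]
finger_gap: 0.0006
```

>>> play_rows --pt "0.6 0 0 0" --pt "1.1 0 0 0" --pt "1.6 0 0 0" --pt "2.1 0 0 0" --pt "2.1 0 0 0"

```text
clock: 13.5
ee_pos: [0.3875, -0.1947, 0.0806]
ee_rot: [0.009, 0.24, 0.971, 0.003]
force: [11.2, -11.4, -10.0]
finger_gap: 0.0006
```

```bash
python3 -c "
from h import *
plan([])"
```

```text
t 13.5 man -135.9 -39.0 z 0.0806 F [ 11.2 -11.4 -10. ] turn -0.007 gap 0.0006
```

It stops in the same place (-135.9 mm) under 16 N, so the bolt is at its stop. Retreating clear now.

>>> play_rows --pt "-1 0 0 0" --pt "-1.2 0 -3 0" --pt "-1.2 0 -8 0" --pt "-1.2 0 -12 0" --pt "-1.2 0 -12 0"

```text
clock: 14.0
ee_pos: [0.3973, -0.2015, 0.2059]
ee_rot: [0.014, 0.24, 0.971, 0.002]
force: [0.4, -0.6, -0.9]
finger_gap: 0.0003
```

>>> play_rows --pt "1 5 0 0" --pt "2 10 0 0" --pt "2.3 15 0 0" --pt "2.3 20 0 0" --pt "2.3 20 0 0"

```text
clock: 14.5
ee_pos: [0.4733, -0.0059, 0.2082]
ee_rot: [0.016, 0.235, 0.972, 0.005]
force: [-1.1, -0.1, 0.8]
finger_gap: 0.0003
```

```bash
python3 - <<'E'
from h import *
plan([])
s=snapshot("top"); b=s["frame"]; a=cv2.imread("pics/top8.png")
c=cv2.resize(b[115:265,235:395],None,fx=4,fy=4,interpolation=cv2.INTER_CUBIC)
d=cv2.absdiff(cv2.blur(a,(5,5)),cv2.blur(c,(5,5))).max(2)>40; v,u=np.nonzero(d); print("changed",d.sum(),(u.min(),u.max(),v.min(),v.max()) if d.any() else "")
print(finish_job())
E
```

```text
t 14.5 man -146.6 168.1 z 0.2082 F [-1.1 -0.1  0.8] turn 0.004 gap 0.0003
changed 5870 (np.int64(0), np.int64(80), np.int64(333), np.int64(577))
the job is handed in; nothing more can be done
None
```

The changeover is done and handed in at about 14.5 s. With the closed fingers I turned the red lever shut, pulled the lock bolt out to the front, then turned the blue lever open.

- **Stops:** each part was pressed until it stopped moving, at about 20 N for the levers and 14 N for the bolt.
- **Lever angles:** from the top picture the red lever is at about -0.02 rad and the blue at about 1.56 to 1.58 rad, both at their stops within measuring error.
- **Cup, bottle and stud:** in the pictures they stand where they started. The only change in the last picture was at its left edge, which I took to be the arm's shadow and did not view.
- **One check disagreed:** the knob's travel read only 35 to 37 mm of 40 in the pictures, because its starting position measured 3 to 5 mm off. Its final position, -152.5 mm, matched the expected -153. I pressed the bolt again after the blue lever was open; it stopped in the same place at 16 N, so I take it as fully out.

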